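# Slide a test coupon under the spring clip of a specimen holder

### The arm

A 6-joint arm with a two-finger parallel gripper is mounted at the origin on a cart in front of the work surface, level with it; the furniture and walls round the work are solid. World frame = base frame: x ahead of the robot, y to its left, z up, the work surface at z = 0. Lengths are in m, angles in rad, forces in N, time in s.
With the tool pointing down it reaches from about 0.4 to 0.825 m from the base axis. Payload 7 kg.
Tool frame: the origin (TCP) lies at the very end of the fingers, on their centre line; the grasp point (between the pads) lies behind it (r.hold_point_z is the z of the grasp point in the tool frame, in m); z points along the fingers, y is the line along which they close (so a half turn about z gives the same grasp; the last joint's range is limited). The gripper opens to 88 mm and grips with 3 to 60 N. Pads are 19 mm wide; open, the fingers measure 130 mm over their backs; the gripper's body (78 mm by 193 mm) begins 47 mm behind the grasp point.
Start: joints at [-0.834, 0.359, 0.012, 0, -1.224, -0.288], TCP at [0.293, -0.608, 0.227] pointing down, gripper open.
Joint ranges: [-3.07, 3.07], [-1.43, 2.12], [-1.02, 1.25], [-3.03, 1.67], [-3.05, -0], [-3.03, 3.03]. Speed limits (rad/s): [2.39, 2.39, 3.01, 3.14, 3.14, 3.14].

### API

Orientations are given as a rotation vector (axis times angle).
In Python, from station import sense, optics, r gives the robot as it stands.
- The arm moves only by the tool apply_moves, never from a script. Its argument "plan" is a list of rows, each an object of numbers: "dx", "dy", "dz": the shift along the tool's x, y, z in cm; "turn": the turn about the tool's z in rad; "hand": the opening, from 0 (shut) to 1 (fully open). In form: [{"dx": .., "dy": .., "dz": .., "turn": .., "hand": ..}, ...]. A call has 1 to 10 rows; each row is the pose to reach, as a shift and turn from the pose commanded when the call began, along the tool's axes at that moment; what a row does not reach only later rows make up. A row lasts 1/10 s, in which the tool goes at most 50 mm and 8.59 degrees, less where a joint would pass 70% of its speed; a pose out of reach is approached as far as the arm can. A call with a gripper value outside its range is refused whole. The fingers move at their own pace and stop on an object; "grip_force" is the grip in N (left out, the last holds). Time passes only in rows, so rows that repeat a pose let the fingers close. It gives the time, the measured TCP pose, the force, the opening and the grip force at its end, in the units of the state.
- sense(): the state, without advancing time (a new reading comes with each control period).
- optics.get_image(name): name is "side" or "top" or "wrist"; returns a dict with "pixels" (420x560x3 uint8, red, green, blue), "depth" (420x560 float32, m along the optical axis (not along the pixel's ray), 0 where there is no reading), "K" (3x3 intrinsics, pixels), "extrinsics" (4x4, takes a point from camera to world coordinates). Camera axes: x right, y down, z forward; pixel columns grow to the right and rows downward; lengths in m; the calibration is good to about 2 mm. The wrist camera is an equidistant fisheye: a pixel r from the principal point sees the ray r / f radians off the axis. A picture is of the moment at which its call begins.
- r.job_done(): hands the job in; it is judged then, once.
The state is a dict: "clock": time; "joint_positions": joint angles; "qvel": joint speeds; "tau": joint torques, N m; "tool_pos": TCP position; "tcp_rot": TCP orientation; "ft_force": force on the tool from outside, world axes, zero at the start; "moment": the same for the moment, N m; "grip_width": opening from 0.0 (shut) to 1.0 (fully open); "gripper_force": force on a finger pad.
Only numpy, scipy, OpenCV 4.12 (cv2) and the standard library are available. Lean on these libraries where they do the work, as an engineer would, in place of code of your own. Each camera call takes 0.05 s, during which the arm holds its last target. There are 200 camera calls.

### The job

Load the brass test coupon into its holder: press the clip's red thumb plate down with one fingertip and, while keeping it down, push the coupon along its channel with the other finger, under the raised jaw, until it rests against the end stop. Then back off and let go, so that the clip springs down onto the coupon. Only push the coupon, never lift it, and leave the other things on the bench where they are.

Things in the scene. Friction and masses are not known exactly. Their poses are not given: they have to be found in the camera images.
- holder: Specimen holder fixed to the bench: aluminium base 150 x 118 mm (x -83..67, y -35..83, top 8 mm up) with a dark straight channel along its x axis. Origin on the bench under the channel's centre line; +x along the channel to the end stop, +y to the clip's hinge and thumb plate, z up. Channel floor 16 mm above the bench, x -78..56; rails at y +-16.5..21, tops at 19 mm. All of it is lower than 50 mm.
- stop_face (a point): Middle of the steel end stop's face across the channel, at x = 50, y = 0 mm of the holder, 21 mm above the bench; the stop's top is 25 mm above the bench. The coupon comes to rest against it.
- jaw (a point): Underside of the clip's jaw, a steel bar crossing the channel at x 34..48 mm of the holder. At rest 19 mm above the bench (3 mm over the channel floor), blocking the coupon; it rises as the thumb plate goes down, to about 32 mm at the stop. It clears the coupon (top at 26 mm) above about 27 mm; released onto the coupon it stays at about 26 mm.
- clip: Spring clip, turns about its origin on the hinge line, along the holder's x at y = 30 mm, 24 mm above the bench. Pressing its thumb plate turns it about the holder's -x, from 0 (rest, axes as the holder's) to 0.40 rad (stop); the jaw clears the coupon from about 0.25 rad. Sprung, no latch: at mid-plate about 2 N starts it, 5 to 6 N holds it at 0.36 rad.
- thumb_plate (a point): Centre of the top of the clip's red ribbed thumb plate, 76 (along x) x 28 x 4 mm, at x = -43, y about 61 mm of the holder. 32 mm above the bench at rest (sloping up outward), 21 mm and level with the clip at 0.36 rad, 20 mm at the stop: mid-coupon height, so with an upright tool one tip presses it while the other stands behind the coupon. Tips may slide along it.
- coupon: Loose brass test coupon, 60 x 30 x 10 mm (x, y, z), 0.1 to 0.2 kg, a small dark dot near its -x end. Origin at the centre of its underside. It lies flat in the channel, long side along the holder's x, short of the jaw; fully home its front touches the end stop and its origin is at x = 20 mm of the holder. Its rear (-x) end is free to push.
- tube_furnace_blue: Obstacle: big blue tube furnace, fixed, always in the same place, 0.35 m deep (x), 0.43 m wide (y), 0.39 m high; origin on the bench under its middle. It stands to the left of the holder, directly ahead of the robot: its front, latch included, is 0.19 m and its sides are 0.22 m from the origin.
- spare_coupon: Loose bystander: aluminium coupon 60 x 30 x 10 mm lying on the bench to the left of the holder; origin under its centre.
- vial: Loose bystander: glass vial with a black cap, 25 mm across, 54 mm high, upright; origin under its centre.
- crucible: Loose bystander: white crucible, 36 mm across, 30 mm high; origin under its centre.
- timer: Loose bystander: white kitchen-type timer, 62 x 62 x 18 mm; origin under its centre.
- boat: Loose bystander: white ceramic boat, 18 x 75 x 12 mm; origin under its centre.
Things that resemble listed ones, but are neither listed nor needed, are in the scene too. There is more than one size of the coupon; the one meant has the size given above.

How it is judged:
By the outcome, as a careful person would: the job done as asked, in the order asked, and still so for the second after the job is handed in, with the robot touching nothing.
It also fails if it takes over 40 s, if anything falls off the work surface, if the arm or the gripper's body presses on something with over 40 N, if the wrist force passes 120 N, or if a joint passes its speed limit or range.

## Working session

There is one attempt and no reset: what is moved stays moved. The work goes in short steps, Python scripts to look and compute and a tool call to move; the robot and the scene stay as the last step left them, time stands still between calls to the robot, and variables do not carry over. Pictures are saved under pics/ and viewed, at most 10 in all, crops included, and the job is handed in when it is done.

Besides the shell and the picture viewer there is one more tool, called by a JSON object that holds its "fn" and its "kwargs", one argument or row to a line. apply_moves: Moves the arm, as the interface text tells. Its arguments: {"type":"object","properties":{"plan":{"type":"array","items":{"type":"object","properties":{"dx":{"type":"number"},"dy":{"type":"number"},"dz":{"type":"number"},"turn":{"type":"number"},"hand":{"type":"number"}}}},"grip_force":{"type":"number"}},"required":["plan"]}

```bash
mkdir -p pics; ls; python3 - <<'E'
from station import sense, optics, r
import cv2,numpy as np
print(sense(), r.hold_point_z)
for n in("top","side"):
    i=optics.get_image(n); cv2.imwrite(f"pics/{n}0.png",i["pixels"][...,::-1]); np.savez(f"{n}0.npz",**i)
    print(n,i["K"],i["extrinsics"])
E
```

```text
pics
{'clock': 0.0, 'joint_positions': array([-8.33895050e-01,  3.59358558e-01,  1.10507078e-02, -3.79174955e-04,
       -1.22411629e+00, -2.88083480e-01]), 'qvel': array([ 2.94264698e-03, -5.70339275e-05,  6.17564670e-04,  1.19982915e-03,
       -1.02253160e-03, -7.56060505e-04]), 'tau': array([ 1.93058106e-03, -5.82721531e+01,  2.93064827e+01,  6.99710637e+00,
        7.12580950e-03, -1.54967652e-04]), 'tool_pos': array([ 0.29263373, -0.60770623,  0.22563224]), 'tcp_rot': array([ 6.98792576e-01, -3.06238866e+00, -2.50266255e-03]), 'ft_force': array([ 0.84166247,  0.2245652 , -0.31943313]), 'moment': array([ 0.02587302, -0.00123374, -0.03799307]), 'gripper_force': 0.0, 'grip_width': 0.9982461156051439} -0.0188
top [[398.82232426   0.         276.05655918]
 [  0.         398.82232426 205.96378904]
 [  0.           0.           1.        ]] [[-0.01497288 -0.99589525  0.08926627  0.37992243]
 [-0.99953603  0.0172761   0.02508514 -0.1489935 ]
 [-0.02652434 -0.08884926 -0.99569185  1.43812898]
 [ 0.          0.          0.          1.        ]]
side [[545.37584377   0.         280.0702664 ]
 [  0.         545.37584377 209.31314514]
 [  0.           0.           1.        ]] [[ 0.99401656 -0.05765338  0.09277478  0.37075533]
 [-0.10908349 -0.48006602  0.87042369 -1.48302493]
 [-0.00564485 -0.87533577 -0.48348261  0.79303056]
 [ 0.          0.          0.          1.        ]]
```

View pics/top0.png

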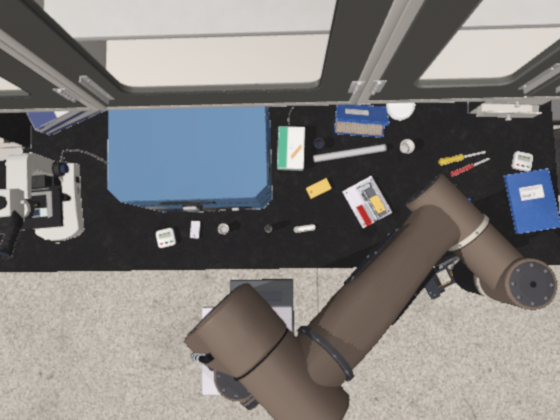

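View pics/side0.png

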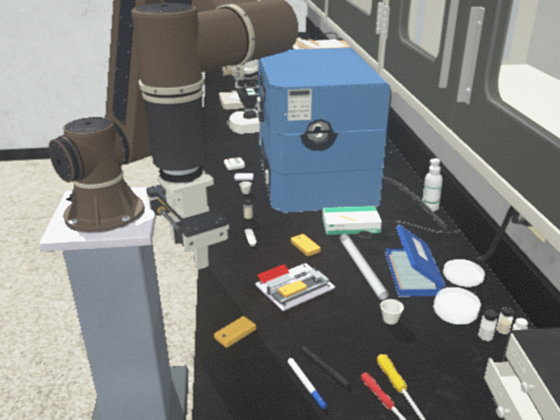

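The top view shows the holder at about (368,202), with a red plate at (363,217) and a brass coupon in its channel at about (376,203). There are three brass candidates: the one in the channel (top 376,203 / side 292,289), one loose on the bench (top 318,188 / side 306,244), and a big one (side 235,331). The one in the channel fits the description. I'll confirm it in an enlarged crop.

```bash
python3 - <<'E'
import cv2,numpy as np
t=np.load("top0.npz")["pixels"][...,::-1]; s=np.load("side0.npz")["pixels"][...,::-1]
a=cv2.resize(t[170:235,335:400],(400,400),interpolation=cv2.INTER_CUBIC)
b=cv2.resize(s[240:320,250:330],(400,400),interpolation=cv2.INTER_CUBIC)
cv2.imwrite("pics/crop0.png",np.hstack([a,b]))
E
```

```text
(no output)
```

View pics/crop0.png

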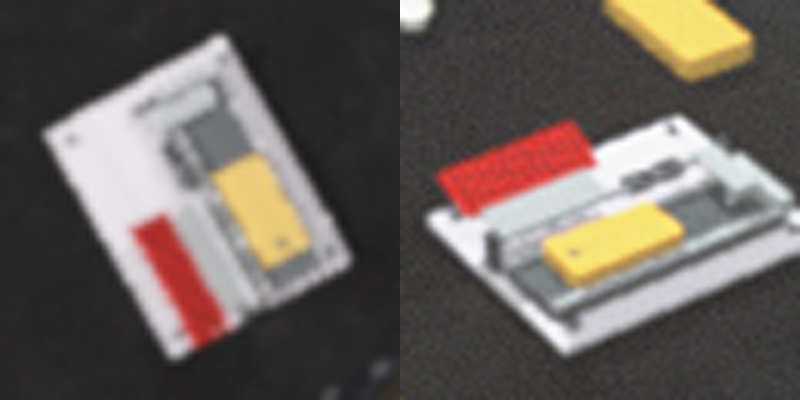

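```bash
cat > h.py <<'E'
import numpy as np, cv2
from scipy.spatial.transform import Rotation as R
def ray(i,uv,fish=False):
    K=i["K"]; p=np.array([(uv[0]-K[0,2])/K[0,0],(uv[1]-K[1,2])/K[1,1]])
    if fish:
        t=np.hypot(*p); d=np.r_[p/t*np.sin(t),np.cos(t)]
    else: d=np.r_[p,1]
    return i["extrinsics"][:3,:3]@d, i["extrinsics"][:3,3]
def at_z(i,uv,z,fish=False):
    d,o=ray(i,uv,fish); return o+d*(z-o[2])/d[2]
def fit(H,W):  # 2D rigid fit holder->world
    H=np.array(H);W=np.array(W);hc,wc=H.mean(0),W.mean(0);a=H-hc;b=W-wc
    th=np.arctan2((a[:,0]*b[:,1]-a[:,1]*b[:,0]).sum(),(a*b).sum())
    c,s=np.cos(th),np.sin(th);M=np.array([[c,-s],[s,c]]);t=wc-M@hc
    print("yaw",th,"origin",t,"resid mm",np.round((W-(H@M.T+t))*1e3,1).tolist()); return M,t,th
def to_h(M,t,w): return (M.T@(np.array(w)[:2]-t))*1e3
E
python3 - <<'E'
from h import *
i=np.load("top0.npz"); f=lambda u,v:(335-.5+(u+.5)*65/400,170-.5+(v+.5)*65/400)
H=[(67,-35),(67,83),(-83,83),(-83,-35)]
W=[at_z(i,f(*p),.008)[:2] for p in[(222,35),(42,130),(175,360),(353,262)]]
M,t,th=fit(np.array(H)/1e3,W)
for p in[(265,268),(310,250),(212,170),(262,153)]: print(to_h(M,t,at_z(i,f(*p),.026)))
for p in[(132,228),(165,212),(195,350),(232,325)]: print("plate",to_h(M,t,at_z(i,f(*p),.032)))
s=np.load("side0.npz");g=lambda u,v:(250-.5+(u-400+.5)/5,240-.5+(v+.5)/5)
for p in[(545,240),(568,275),(685,235),(640,205)]: print("side coupon",to_h(M,t,at_z(s,g(*p),.026)))
print("side corner",to_h(M,t,at_z(s,g(568,350),.008)),to_h(M,t,at_z(s,g(428,215),.008)))
E
```

```text
yaw 0.4841480928025566 origin [ 0.53696335 -0.45565002] resid mm [[0.7, -0.1], [1.5, 2.0], [-1.2, -0.9], [-1.0, -1.0]]
[-62.21059823  14.97149337]
[-65.55197594 -12.65986844]
[ 1.3616156  13.37868527]
[ -3.86186654 -16.58426017]
plate [-5.70870892 71.26718555]
plate [-6.75017451 50.24251514]
plate [-83.49259418  74.42961085]
plate [-81.18330761  48.97558499]
side coupon [-64.15715094  13.73706088]
side coupon [-70.07294904 -13.79069227]
side coupon [ -8.59627389 -19.74384113]
side coupon [-12.24262796  10.91199449]
side corner [-87.46690098 -39.20708979] [-86.27122684  81.60825031]
```

```bash
cat >> h.py <<'E'
def plan(s,t,th,hx,hy,z):
    Rt=R.from_rotvec(s["tcp_rot"]).as_matrix(); c,n=np.cos(th),np.sin(th)
    w=np.array([t[0]+(c*hx-n*hy)/1e3,t[1]+(n*hx+c*hy)/1e3,z])
    d=Rt.T@(w-s["tool_pos"])*100
    ty=np.arctan2(Rt[1,1],Rt[0,1]); 
    turns=[-((th+k-ty+np.pi)%(2*np.pi)-np.pi) for k in(np.pi/2,-np.pi/2)]
    print("tool axes x,y",np.round(Rt[:,0],3),np.round(Rt[:,1],3)); print("target",w,"shift cm",d.round(2),"turn options(+y,-y)",np.round(turns,3),"j6",s["joint_positions"][5])
E
python3 - <<'E'
from h import *; from station import sense
plan(sense(),np.array([.537,-.4557]),.484,-73,30.5,.14)
E
```

```text
tool axes x,y [-0.901 -0.434  0.   ] [-0.434  0.901  0.001]
target [ 0.45819236 -0.46267182  0.14      ] shift cm [-21.21   5.88   8.58] turn options(+y,-y) [-0.035  3.106] j6 -0.28807463673802747
```

{"fn": "apply_moves", "kwargs": {
  "plan": [
    {"dx": -5, "dy": 1.4, "dz": 1, "turn": -0.035, "hand": 0.45},
    {"dx": -10, "dy": 2.8, "dz": 3, "turn": -0.035, "hand": 0.45},
    {"dx": -15, "dy": 4.2, "dz": 5, "turn": -0.035, "hand": 0.45},
    {"dx": -20, "dy": 5.6, "dz": 7, "turn": -0.035, "hand": 0.45},
    {"dx": -21.2, "dy": 5.9, "dz": 8.6, "turn": -0.035, "hand": 0.45},
    {"dx": -21.2, "dy": 5.9, "dz": 8.6, "turn": -0.035, "hand": 0.45},
    {"dx": -21.2, "dy": 5.9, "dz": 8.6, "turn": -0.035, "hand": 0.45},
    {"dx": -21.2, "dy": 5.9, "dz": 8.6, "turn": -0.035, "hand": 0.45}
  ]
}}

```text
clock: 0.9
tool_pos: [0.4581, -0.4636, 0.141]
tcp_rot: [-0.752, 3.05, -0.001]
ft_force: [0.0, -0.0, -0.2]
grip_width: 0.455
gripper_force: 0.0
```

```bash
python3 - <<'E'
from h import *; from station import sense, optics
i=optics.get_image("wrist"); np.savez("w1.npz",**i); cv2.imwrite("pics/w1.png",cv2.resize(i["pixels"][...,::-1],(800,600),interpolation=cv2.INTER_CUBIC))
print(i["K"],i["extrinsics"]); plan(sense(),np.array([.537,-.4557]),.484,-73,30.5,.14)
E
```

```text
[[325.1922621    0.         280.3055571 ]
 [  0.         325.1922621  206.59954501]
 [  0.           0.           1.        ]] [[-4.64561023e-01  8.42698584e-01  2.72106876e-01  3.83782418e-01]
 [ 8.85540716e-01  4.42374948e-01  1.41852197e-01 -5.02324419e-01]
 [-8.34619554e-04  3.06860719e-01 -9.51754066e-01  2.99318185e-01]
 [ 0.00000000e+00  0.00000000e+00  0.00000000e+00  1.00000000e+00]]
tool axes x,y [-0.886 -0.464 -0.   ] [-0.464  0.886 -0.001]
target [ 0.45819236 -0.46267182  0.14      ] shift cm [-0.08  0.09  0.12] turn options(+y,-y) [-1.000e-03  3.141e+00] j6 -0.5950015133573647
```

View pics/w1.png

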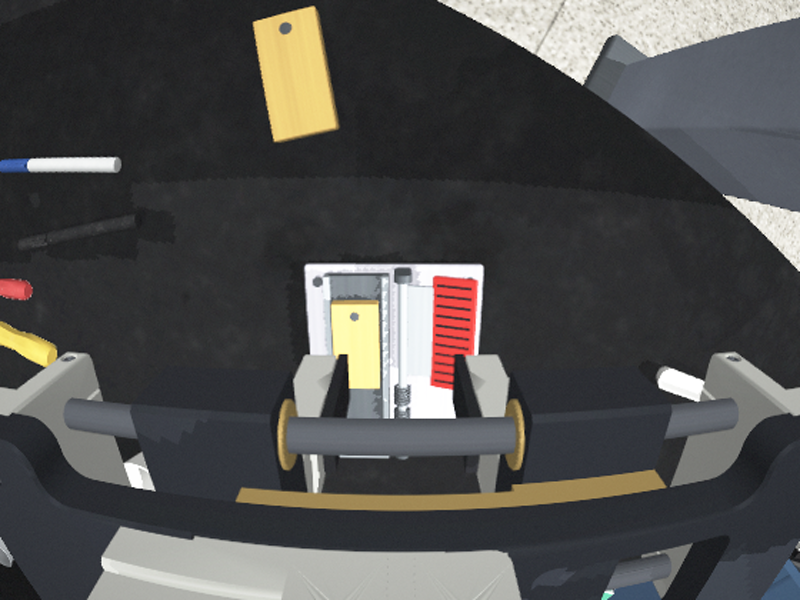

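The wrist view shows the holder with base rear corners at (305,265) and (483,265), and the coupon's rear edge running from (331,301) to (379,299) with its dot at (354,317). The plate's rear edge is near (435..475,278), and the finger tips are at (298..348,355) and (455..503,355).

```bash
python3 - <<'E'
from h import *
i=np.load("w1.npz"); f=lambda p:((p[0]+.5)*.7-.5,(p[1]+.5)*.7-.5)
t=np.array([.537,-.4557]);c,n=np.cos(.484),np.sin(.484);M=np.array([[c,-n],[n,c]])
for nm,z,ps in[("base rear",.008,[(305,265),(483,265)]),("coupon rear",.026,[(331,301),(379,299)]),("coup front r",.026,[(381,389)]),("plate rear, 30/36",.032,[(435,277),(475,279)]),("plate front in",.030,[(431,387)]),("tips",.141,[(298,355),(333,355),(348,355),(455,355),(469,355),(503,355)])]:
    print(nm,[to_h(M,t,at_z(i,f(p),z,True)).round(1).tolist() for p in ps])
E
```

```text
base rear [[-84.3, -33.0], [-84.2, 83.5]]
coupon rear [[-65.5, -13.8], [-66.8, 16.3]]
coup front r [[-3.1, 16.5]]
plate rear, 30/36 [[-82.7, 50.3], [-81.5, 74.6]]
plate front in [[-6.9, 49.7]]
tips [[-82.3, -9.4], [-82.6, 4.2], [-82.6, 10.0], [-82.6, 50.3], [-82.5, 55.7], [-82.3, 68.9]]
```

Finger spread, coupon size and base edges all match the given sizes, and the coupon's rear edge is at about x = -66 in my frame. I'll go down to 50 mm with the finger front about 4 mm behind it.

{"fn": "apply_moves", "kwargs": {
  "plan": [
    {"dx": 0.6, "dy": 0.2, "dz": 3, "turn": 0, "hand": 0.45},
    {"dx": 0.6, "dy": 0.2, "dz": 6, "turn": 0, "hand": 0.45},
    {"dx": 0.6, "dy": 0.2, "dz": 9, "turn": 0, "hand": 0.45},
    {"dx": 0.6, "dy": 0.2, "dz": 9, "turn": 0, "hand": 0.45},
    {"dx": 0.6, "dy": 0.2, "dz": 9, "turn": 0, "hand": 0.45},
    {"dx": 0.6, "dy": 0.2, "dz": 9, "turn": 0, "hand": 0.45}
  ]
}}

```text
clock: 1.55
tool_pos: [0.4529, -0.4652, 0.0527]
tcp_rot: [-0.752, 3.048, -0.004]
ft_force: [-0.3, 0.0, -0.3]
grip_width: 0.455
gripper_force: 0.0
```

```bash
python3 - <<'E'
from h import *; from station import sense, optics
i=optics.get_image("wrist"); np.savez("w2.npz",**i); cv2.imwrite("pics/w2.png",cv2.resize(i["pixels"][150:360,140:420,::-1],(800,600),interpolation=cv2.INTER_CUBIC))
s=sense();print(s["tool_pos"],s["ft_force"]);plan(s,np.array([.537,-.4557]),.484,-79.5,31.5,.05)
E
```

```text
[ 0.45294348 -0.46509098  0.05277288] [-0.48731547 -0.07956894 -0.59845431]
tool axes x,y [-0.885 -0.465 -0.002] [-0.465  0.885 -0.003]
target [ 0.45197362 -0.46481128  0.05      ] shift cm [0.07 0.07 0.28] turn options(+y,-y) [-0.     3.141] j6 -0.5890139323961654
```

View pics/w2.png

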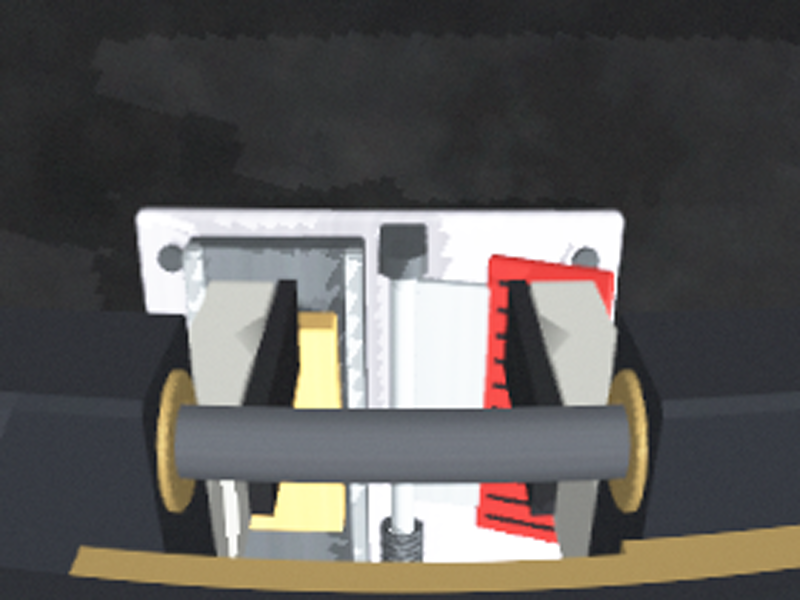

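The close view shows the coupon's rear face at rows 313 (bottom) to 327 (top), columns 302-336. The finger tips start at row 281, and the base rear edge is at row 209.

```bash
python3 - <<'E'
from h import *
i=np.load("w2.npz"); f=lambda p:(140-.5+(p[0]+.5)*.35,150-.5+(p[1]+.5)*.35)
t=np.array([.537,-.4557]);c,n=np.cos(.484),np.sin(.484);M=np.array([[c,-n],[n,c]])
for nm,z,ps in[("base rear",.008,[(137,210),(623,212)]),("coupon rear top",.026,[(320,327)]),("coupon rear bottom",.016,[(320,313)]),("coupon right",.026,[(338,330)]),("plate rear in",.030,[(491,256)]),("plate rear out",.036,[(613,273)]),("tips",.0527,[(205,281),(280,281),(297,281),(510,281),(528,281),(600,281)])]:
    print(nm,[to_h(M,t,at_z(i,f(p),z,True)).round(1).tolist() for p in ps])
E
```

```text
base rear [[-85.2, -33.1], [-84.8, 83.3]]
coupon rear top [[-64.1, 12.2]]
coupon rear bottom [[-62.5, 11.3]]
coupon right [[-63.4, 16.3]]
plate rear in [[-83.4, 49.7]]
plate rear out [[-81.9, 75.2]]
tips [[-87.9, -6.8], [-88.2, 7.7], [-88.2, 11.0], [-88.2, 51.2], [-88.2, 54.6], [-88.0, 68.6]]
```

The gap behind the coupon is about 6 mm. Now I'll press the plate.

{"fn": "apply_moves", "kwargs": {
  "plan": [
    {"dx": 0, "dy": 0, "dz": 0.8, "hand": 0.45},
    {"dx": 0, "dy": 0, "dz": 1.5, "hand": 0.45},
    {"dx": 0, "dy": 0, "dz": 2.1, "hand": 0.45},
    {"dx": 0, "dy": 0, "dz": 2.6, "hand": 0.45},
    {"dx": 0, "dy": 0, "dz": 2.9, "hand": 0.45},
    {"dx": 0, "dy": 0, "dz": 2.9, "hand": 0.45},
    {"dx": 0, "dy": 0, "dz": 2.9, "hand": 0.45},
    {"dx": 0, "dy": 0, "dz": 2.9, "hand": 0.45}
  ]
}}

```text
$.plan[0]: bad value
```

{"fn": "apply_moves", "kwargs": {
  "plan": [
    {"dx": 0, "dy": 0, "dz": 0.8, "turn": 0, "hand": 0.45},
    {"dx": 0, "dy": 0, "dz": 1.5, "turn": 0, "hand": 0.45},
    {"dx": 0, "dy": 0, "dz": 2.1, "turn": 0, "hand": 0.45},
    {"dx": 0, "dy": 0, "dz": 2.6, "turn": 0, "hand": 0.45},
    {"dx": 0, "dy": 0, "dz": 2.9, "turn": 0, "hand": 0.45},
    {"dx": 0, "dy": 0, "dz": 2.9, "turn": 0, "hand": 0.45},
    {"dx": 0, "dy": 0, "dz": 2.9, "turn": 0, "hand": 0.45},
    {"dx": 0, "dy": 0, "dz": 2.9, "turn": 0, "hand": 0.45}
  ]
}}

```text
clock: 2.4
tool_pos: [0.4518, -0.4638, 0.0217]
tcp_rot: [0.753, -3.05, -0.001]
ft_force: [-1.2, 1.7, 4.4]
grip_width: 0.451
gripper_force: 2.6
```

{"fn": "apply_moves", "kwargs": {
  "plan": [
    {"dx": -0.4, "dy": 0, "dz": 0.05, "turn": 0, "hand": 0.45},
    {"dx": -0.8, "dy": 0, "dz": 0.05, "turn": 0, "hand": 0.45},
    {"dx": -1.2, "dy": 0, "dz": 0.05, "turn": 0, "hand": 0.45},
    {"dx": -1.6, "dy": 0, "dz": 0.05, "turn": 0, "hand": 0.45},
    {"dx": -2.0, "dy": 0, "dz": 0.05, "turn": 0, "hand": 0.45},
    {"dx": -2.4, "dy": 0, "dz": 0.05, "turn": 0, "hand": 0.45},
    {"dx": -2.8, "dy": 0, "dz": 0.05, "turn": 0, "hand": 0.45},
    {"dx": -3.2, "dy": 0, "dz": 0.05, "turn": 0, "hand": 0.45},
    {"dx": -3.2, "dy": 0, "dz": 0.05, "turn": 0, "hand": 0.45},
    {"dx": -3.2, "dy": 0, "dz": 0.05, "turn": 0, "hand": 0.45}
  ]
}}

```text
clock: 3.4
tool_pos: [0.4801, -0.4497, 0.0216]
tcp_rot: [0.753, -3.049, 0.001]
ft_force: [-3.1, -0.3, 6.9]
grip_width: 0.454
gripper_force: 3.0
```

```bash
python3 - <<'E'
from h import *; from station import sense, optics
i=optics.get_image("wrist"); np.savez("w3.npz",**i); cv2.imwrite("pics/w3.png",cv2.resize(i["pixels"][150:360,140:420,::-1],(800,600),interpolation=cv2.INTER_CUBIC))
s=sense();print(s["tool_pos"],s["ft_force"]);plan(s,np.array([.537,-.4557]),.484,-21,32.5,.021)
E
```

```text
[ 0.48004888 -0.44969753  0.02153388] [-3.45073015 -1.02219195  5.63681175]
tool axes x,y [-0.885 -0.466  0.001] [-0.466  0.885 -0.   ]
target [ 0.50328903 -0.43670472  0.021     ] shift cm [-2.66  0.07  0.05] turn options(+y,-y) [ 0.    -3.141] j6 -0.6310160724844226
```

View pics/w3.png

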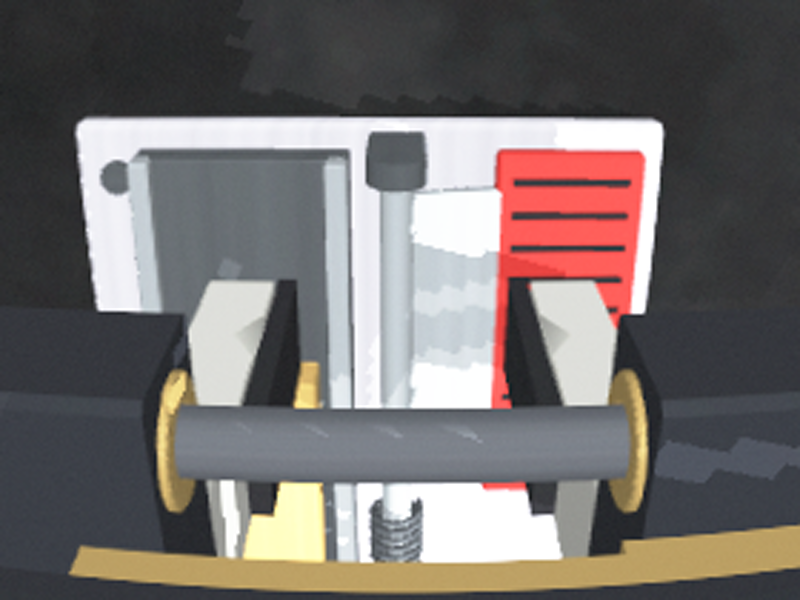

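The plate is down and level (rows 150+), and the coupon is in contact with the left finger (rear at about row 365). I'll keep pushing, then creep onto the stop.

{"fn": "apply_moves", "kwargs": {
  "plan": [
    {"dx": -0.3, "dy": 0, "dz": 0.03, "turn": 0, "hand": 0.45},
    {"dx": -0.6, "dy": 0, "dz": 0.03, "turn": 0, "hand": 0.45},
    {"dx": -0.9, "dy": 0, "dz": 0.03, "turn": 0, "hand": 0.45},
    {"dx": -1.2, "dy": 0, "dz": 0.03, "turn": 0, "hand": 0.45},
    {"dx": -1.5, "dy": 0, "dz": 0.03, "turn": 0, "hand": 0.45},
    {"dx": -1.8, "dy": 0, "dz": 0.03, "turn": 0, "hand": 0.45},
    {"dx": -2.1, "dy": 0, "dz": 0.03, "turn": 0, "hand": 0.45},
    {"dx": -2.1, "dy": 0, "dz": 0.03, "turn": 0, "hand": 0.45},
    {"dx": -2.1, "dy": 0, "dz": 0.03, "turn": 0, "hand": 0.45}
  ]
}}

```text
clock: 4.35
tool_pos: [0.4984, -0.4402, 0.0214]
tcp_rot: [0.753, -3.049, 0.001]
ft_force: [-3.8, -1.3, 7.3]
grip_width: 0.45
gripper_force: 3.5
```

{"fn": "apply_moves", "kwargs": {
  "plan": [
    {"dx": -0.15, "dy": 0, "dz": 0.02, "turn": 0, "hand": 0.45},
    {"dx": -0.3, "dy": 0, "dz": 0.02, "turn": 0, "hand": 0.45},
    {"dx": -0.45, "dy": 0, "dz": 0.02, "turn": 0, "hand": 0.45},
    {"dx": -0.5, "dy": 0, "dz": 0.02, "turn": 0, "hand": 0.45},
    {"dx": -0.5, "dy": 0, "dz": 0.02, "turn": 0, "hand": 0.45},
    {"dx": -0.5, "dy": 0, "dz": 0.02, "turn": 0, "hand": 0.45}
  ]
}}

```text
clock: 4.95
tool_pos: [0.5024, -0.4381, 0.0213]
tcp_rot: [0.753, -3.049, 0.001]
ft_force: [-5.4, -2.0, 7.7]
grip_width: 0.452
gripper_force: 4.1
```

{"fn": "apply_moves", "kwargs": {
  "plan": [
    {"dx": -0.1, "dy": 0, "dz": 0, "turn": 0, "hand": 0.45},
    {"dx": -0.2, "dy": 0, "dz": 0, "turn": 0, "hand": 0.45},
    {"dx": -0.3, "dy": 0, "dz": 0, "turn": 0, "hand": 0.45},
    {"dx": -0.3, "dy": 0, "dz": 0, "turn": 0, "hand": 0.45},
    {"dx": -0.3, "dy": 0, "dz": 0, "turn": 0, "hand": 0.45}
  ]
}}

```text
clock: 5.45
tool_pos: [0.5034, -0.4375, 0.0214]
tcp_rot: [0.751, -3.047, 0.0]
ft_force: [-10.9, -7.6, 9.4]
grip_width: 0.447
gripper_force: 8.2
```

The force rose to 13 N and motion stopped at x = -21 in my frame, which is where the end stop should be. Backing off and then lifting.

{"fn": "apply_moves", "kwargs": {
  "plan": [
    {"dx": 0.2, "dy": 0, "dz": 0, "turn": 0, "hand": 0.45},
    {"dx": 0.5, "dy": 0, "dz": 0, "turn": 0, "hand": 0.45},
    {"dx": 0.8, "dy": 0, "dz": 0, "turn": 0, "hand": 0.45},
    {"dx": 0.8, "dy": 0, "dz": 0, "turn": 0, "hand": 0.45},
    {"dx": 0.8, "dy": 0, "dz": -0.4, "turn": 0, "hand": 0.45},
    {"dx": 0.8, "dy": 0, "dz": -0.9, "turn": 0, "hand": 0.45},
    {"dx": 0.8, "dy": 0, "dz": -1.5, "turn": 0, "hand": 0.45},
    {"dx": 0.8, "dy": 0, "dz": -3.5, "turn": 0, "hand": 0.45},
    {"dx": 0.8, "dy": 0, "dz": -6, "turn": 0, "hand": 0.45},
    {"dx": 0.8, "dy": 0, "dz": -10, "turn": 0, "hand": 0.45}
  ]
}}

```text
clock: 6.45
tool_pos: [0.497, -0.4383, 0.119]
tcp_rot: [0.751, -3.046, -0.006]
ft_force: [0.9, -0.4, -0.7]
grip_width: 0.449
gripper_force: 0.0
```

{"fn": "apply_moves", "kwargs": {
  "plan": [
    {"dx": 4, "dy": 0, "dz": -3, "turn": 0, "hand": 0.45},
    {"dx": 8, "dy": 0, "dz": -6, "turn": 0, "hand": 0.45},
    {"dx": 10, "dy": 0, "dz": -8, "turn": 0, "hand": 0.45},
    {"dx": 10, "dy": 0, "dz": -8, "turn": 0, "hand": 0.45},
    {"dx": 10, "dy": 0, "dz": -8, "turn": 0, "hand": 0.45}
  ]
}}

```text
clock: 6.95
tool_pos: [0.4098, -0.4859, 0.2009]
tcp_rot: [-0.75, 3.05, -0.0]
ft_force: [0.6, 0.4, -0.8]
grip_width: 0.448
gripper_force: 0.0
```

```bash
python3 - <<'E'
from h import *; from station import sense, optics
a=optics.get_image("wrist"); b=optics.get_image("side"); np.savez("s4.npz",**b); np.savez("w4.npz",**a)
A=cv2.resize(a["pixels"][190:350,180:340,::-1],(400,400),interpolation=cv2.INTER_CUBIC)
B=cv2.resize(b["pixels"][240:320,250:330,::-1],(400,400),interpolation=cv2.INTER_CUBIC)
cv2.imwrite("pics/end.png",np.hstack([A,B])); s=sense();print(s["tool_pos"],s["ft_force"],s["clock"])
E
```

```text
[ 0.41025085 -0.48516986  0.19943604] [-0.30202231  0.06518399  0.82686935] 7.05
```

View pics/end.png

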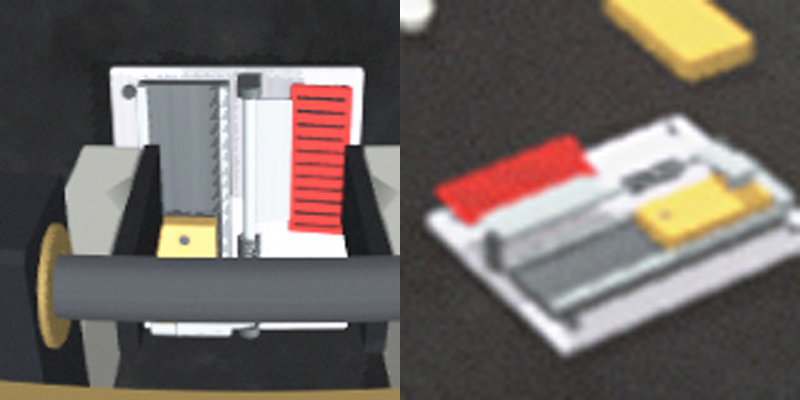

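The coupon lies under the jaw (side crop 640-770, 175-245), the clip sits on it and the plate is partly raised. I'll check the rear edge position.

```bash
python3 - <<'E'
from h import *
i=np.load("w4.npz"); f=lambda p:(180-.5+(p[0]+.5)*.4,190-.5+(p[1]+.5)*.4)
t=np.array([.537,-.4557]);c,n=np.cos(.484),np.sin(.484);M=np.array([[c,-n],[n,c]])
for nm,z,p in[("base rear",.008,(237,67)),("rear bottom",.016,(188,217)),("rear top",.026,(188,225)),("base front",.008,(245,334))]: print(nm,to_h(M,t,at_z(i,f(p),z,True)).round(1))
E
```

```text
base rear [-85.1  25.6]
rear bottom [-10.4   1.2]
rear top [-11.8   2. ]
base front [68.5 28.4]
```

```bash
python3 -c "
from station import r
print(r.job_done())"
```

```text
the job is handed in; nothing more can be done
None
```

The brass coupon is in its holder against the end stop, with the clip sprung down on it: its rear edge measures within about 1 mm of the fully-home position, and the job was handed in at about 7 s.

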